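Stow the full boxes on the slanted rack, heaviest lowest

TASK

The three maple boxes on the bench look alike, but one is packed with steel mandrels, one holds brass ring liners and is about half as heavy, and one is empty: lift them to feel which is which. Stack the two full ones in the free bay of the slanted rack, the heaviest at the bottom and the other squarely on top of it, both lying lengthwise up the slope with their lower ends pushed home against the backboard; set them down gently, never letting a box drop. Leave the empty box standing on the bench where it was, and do not disturb the other things lying about.

Things in the scene. Friction and masses are not known exactly. Their poses are not given: they have to be found in the camera images.
- box_a: Pale maple finger-jointed box with a closed flush lid (stays shut), 104 (x) x 58 (y) x 46 (z) mm; origin centre of underside, x along its length, both ends alike. The three look the same; the contents, fixed mid-box, cannot be seen and differ from run to run. In all: empty about 0.16 kg, brass 0.36 to 0.39, steel 0.72 to 0.82.
- box_b: Pale maple finger-jointed box with a closed flush lid (stays shut), 104 (x) x 58 (y) x 46 (z) mm; origin centre of underside, x along its length, both ends alike. The three look the same; the contents, fixed mid-box, cannot be seen and differ from run to run. Same masses as box_a's.
- box_c: Pale maple finger-jointed box with a closed flush lid (stays shut), 104 (x) x 58 (y) x 46 (z) mm; origin centre of underside, x along its length, both ends alike. The three look the same; the contents, fixed mid-box, cannot be seen and differ from run to run. Same masses as box_a's.
- deck: Tilted plywood deck of the slanted rack. Origin: on its surface where deck and backboard meet, at the middle of the free bay. x runs up the slope away from the backboard (24 deg above level), y across the bay, z square off the deck (24 deg from vertical, leaning over the backboard). Deck reaches x = 153 mm; the backboard stands at x = 0, 75 mm tall along z, 12 thick. Boxes do not slide down by themselves.
- rack: Fixed frame of pale battens carrying the deck; origin on the bench 62 mm straight below the deck's origin, x level, along the up-slope side. In the deck's axes the free bay is clear from y = -76 to +77 mm, between a divider and a cheek 30 mm high and 12 thick. The other bay, beyond the divider to y = -219, is full: its cartons rise 71 mm off the deck.
- tape_roll: Roll of blue masking tape lying flat, 110 mm across, 48 mm high; origin centre of underside. Bystander.
- ring_walnut: Dark wooden finger ring lying flat, 26 mm across, 12 mm high; origin centre of underside. Bystander.
- ring_maple: Pale wooden finger ring lying flat, 28 mm across, 12 mm high; origin centre of underside. Bystander.
- ring_cherry: Reddish wooden finger ring lying flat, 26 mm across, 12 mm high; origin centre of underside. Bystander.
- pocket_knife: Closed blue pocket knife, 95 (x) x 24 x 12 mm; origin centre of underside. Bystander.
- steel_rule: Steel rule lying flat, 300 (x) x 28 x 3 mm; origin centre of underside. Bystander.
- water_bottle: Blue water bottle, 72 mm across, 240 mm high with its carrying loop; origin centre of underside. Bystander.
There are look-alikes about, which are no part of the job. Leave any green look-alike of the box_c alone.

How it is judged:
By the outcome, as a careful person would: the job done as asked, in the order asked, and still so for the second after the job is handed in, with the robot touching nothing.
It also fails if it takes over 72 s, if anything falls off the work surface, if the arm or the gripper's body presses on something with over 40 N, if the wrist force passes 120 N, or if a joint passes its speed limit or range.

ROBOT

A 6-joint arm with a two-finger parallel gripper is mounted at the origin on the work surface. World frame = base frame: x ahead of the robot, y to its left, z up, the work surface at z = 0. Lengths are in m, angles in rad, forces in N, time in s.
With the tool pointing down it reaches from about 0.35 to 0.775 m from the base axis. Payload 7.3 kg.
Tool frame: the origin (TCP) lies at the very end of the fingers, on their centre line; the grasp point (between the pads) lies grip_point_offset behind it (grip_point_offset is the distance from the TCP to the grasp point, in m); z points along the fingers, y is the direction in which the jaws open and shut (so a half turn about z gives the same grasp; the last joint's range is limited). The gripper opens to 92 mm and grips with 3 to 60 N. Pads are 19 mm wide; open, the fingers measure 130 mm over their backs; the gripper's body (75 mm by 190 mm) begins 47 mm behind the grasp point.
Start: joints at [1.075, 0.342, 1.524, -0, 1.275, -0.146], TCP at [0.18, 0.493, 0.227] pointing down, gripper open.
Joint ranges: [-2.53, 2.53], [-0.77, 2.02], [0.04, 2.7], [-1, 4.14], [0.28, 2.66], [-3.11, 3.11]. Speed limits (rad/s): [2.57, 2.57, 3.14, 3.14, 3.14, 3.14].

INTERFACE

Orientations are given as [roll, pitch, yaw] about the fixed x, y, z axes, in that order (R = Rz(yaw) Ry(pitch) Rx(roll)).
In Python, from cell import * gives the robot as it stands.
- The arm moves only by the shell command python3 -m inch 'ROWS' [OPENING] [FORCE]. ROWS is JSON, a list that holds one entry, the list of rows, each a list of 4 numbers: the shift along the tool's x, y, z in mm, then the turn about the tool's z in rad. In form: [[[x, y, z, roll], ...]]. A call has 1 to 10 rows; each row shifts and turns the commanded pose from where the row before left it, along the tool's axes as they then stand; what a row does not reach is not made up. A row lasts 1/8 s, in which the tool goes at most 62.5 mm and 10.7 degrees, less where a joint would pass 70% of its speed; a pose out of reach is approached as far as the arm can. A call with a gripper value outside its range is refused whole. OPENING is the closure, from -1 (fully open) to 1 (shut), set as the call begins (- or left out, the last holds). The fingers move at their own pace and stop on an object; FORCE is the grip in N (left out, the last holds). Time passes only in rows, so rows that do not move let the fingers close. It gives the time, the measured TCP pose, the force and the opening at its end, in the units of the state.
- observe(): the state, without advancing time (a new reading comes with each control period).
- read_camera(name): name is "side" or "top"; returns a dict with "img" (384x512x3 uint8, blue, green, red), "fx", "fy", "cx", "cy" (pixels), "eye" and "rotation" of the camera in the world. Camera axes: x right, y down, z forward; pixel columns grow to the right and rows downward; lengths in m; the calibration is good to about 2 mm. A picture is of the moment at which its call begins. There is no depth.
- hand_in(): hands the job in, once; it reports no verdict.
Trained networks look in the newest picture that a camera, given by its name, has taken for a name from the list of things; names that differ only in an ending like _2 or _b are one class to them, and where a whole thing is asked for, a point or a joint stands for the part that bears it (a point fixed in the world has none). Each returns a list of dicts, best first, with "conf" (0 to 1); they miss things now and then, are a little off and sometimes report something else, mostly with a low value. They report only what shows in the picture. A call takes as long as a camera call. They do not tell look-alikes from the thing itself.
- boxes_of(camera, label): "at" ([row, column] in pixels, amid what is visible of it).
- place_of(camera, label): "at" ([row, column] in pixels: a listed point, or the origin of a listed thing).
The state is a dict: "time": time; "qpos": joint angles; "qvel": joint speeds; "joint_efforts": joint torques, N m; "tool_pos": TCP position; "tool_rot": TCP orientation; "contact_force": force on the tool from outside, world axes, zero at the start; "torque": the same for the moment, N m; "opening": finger opening in m.
Only numpy, scipy, OpenCV 4.12 (cv2) and the standard library are available. Lean on these libraries where they do the work, as an engineer would, in place of code of your own. Each camera call takes 0.05 s, during which the arm holds its last target. There are 200 camera calls.

## Working session

There is one attempt and no reset: what is moved stays moved. The work goes in short steps, Python scripts to look and compute and a shell command to move; the robot and the scene stay as the last step left them, time stands still between calls to the robot, and variables do not carry over. Pictures are saved under pics/ and viewed, about 8 in all and at most 12, crops included, and the job is handed in when it is done.

```bash
mkdir -p pics; ls; python3 - <<'E'
from cell import *
import cv2,numpy as np
s=observe()
print({k:np.round(v,3) for k,v in s.items()})
for n in("top","side"):
    c=read_camera(n); cv2.imwrite(f"pics/{n}0.png",cv2.resize(c["img"],(800,600)))
    print(n,c["fx"],c["cx"],c["cy"],np.round(c["eye"],3),np.round(c["rotation"],3).tolist())
    for l in("box_a","deck","rack","tape_roll","pocket_knife","steel_rule","water_bottle","ring_maple"):
        print(l,[(np.round(d["at"]).tolist(),round(d["conf"],2)) for d in boxes_of(n,l)],[(np.round(d["at"]).tolist(),round(d["conf"],2)) for d in place_of(n,l)])
E
```

```text
pics
{'time': np.float64(0.0), 'qpos': array([ 1.075,  0.343,  1.525, -0.   ,  1.275, -0.146]), 'qvel': array([ 0.   , -0.001, -0.001,  0.002,  0.001, -0.001]), 'joint_efforts': array([-1.0000e-03, -4.3123e+01, -2.4421e+01,  7.2000e-02,  5.6000e-02,
       -0.0000e+00]), 'tool_pos': array([0.18 , 0.493, 0.226]), 'tool_rot': array([-3.14 , -0.   ,  2.792]), 'contact_force': array([ 0.479, -0.655, -0.511]), 'torque': array([ 0.046, -0.02 , -0.003]), 'opening': np.float64(0.092)}
top 478.98828814245763 257.3916203628073 195.68897337760427 [ 0.314 -0.018  1.403] [-3.005, -0.007, -1.589]
box_a [([251.0, 264.0], 0.9), ([199.0, 267.0], 0.77), ([144.0, 292.0], 0.71), ([272.0, 98.0], 0.7), ([198.0, 340.0], 0.62), ([314.0, 133.0], 0.61)] [([202.0, 262.0], 0.91), ([251.0, 263.0], 0.91), ([313.0, 134.0], 0.72), ([271.0, 102.0], 0.71), ([198.0, 338.0], 0.63), ([146.0, 292.0], 0.58)]
deck [([202.0, 161.0], 0.74)] [([177.0, 150.0], 0.97)]
rack [([200.0, 160.0], 0.75), ([106.0, 279.0], 0.64)] [([182.0, 148.0], 0.7), ([145.0, 293.0], 0.21)]
tape_roll [([267.0, 383.0], 0.59)] [([270.0, 370.0], 0.64)]

[... 534 characters left out ...]
9.0, 255.0], 0.87), ([190.0, 198.0], 0.74), ([367.0, 335.0], 0.7), ([163.0, 251.0], 0.66), ([211.0, 300.0], 0.6)]
deck [([264.0, 246.0], 0.58)] [([292.0, 219.0], 0.86), ([187.0, 295.0], 0.63)]
rack [([265.0, 250.0], 0.81)] [([308.0, 218.0], 0.97)]
tape_roll [([147.0, 314.0], 0.89)] [([199.0, 155.0], 0.75), ([150.0, 316.0], 0.56), ([219.0, 209.0], 0.18)]
pocket_knife [([185.0, 293.0], 0.7), ([131.0, 262.0], 0.48), ([203.0, 154.0], 0.24)] [([131.0, 257.0], 0.59)]
steel_rule [([201.0, 155.0], 0.83)] [([196.0, 157.0], 0.64)]
water_bottle [([106.0, 218.0], 0.87)] [([131.0, 220.0], 0.98), ([196.0, 157.0], 0.38), ([292.0, 219.0], 0.31)]
ring_maple [] [([290.0, 218.0], 0.65), ([187.0, 296.0], 0.37)]
```

View pics/top0.png

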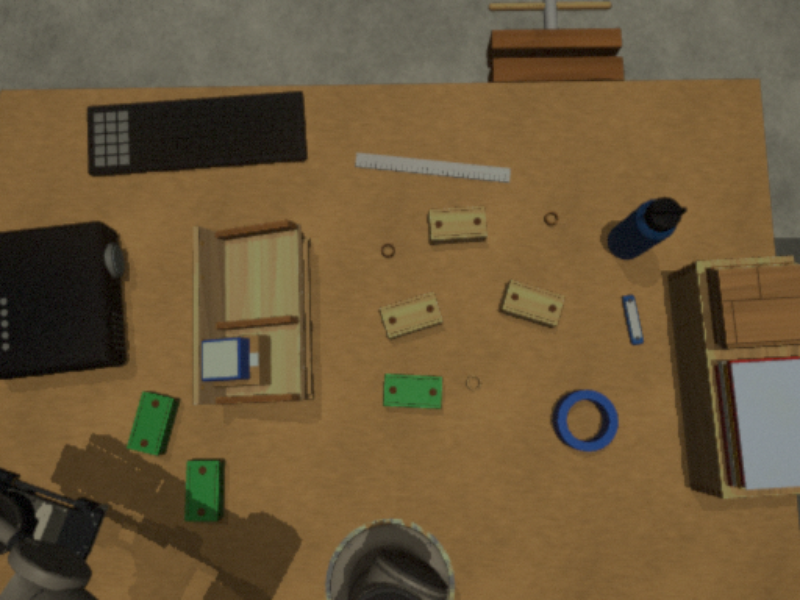

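View pics/side0.png

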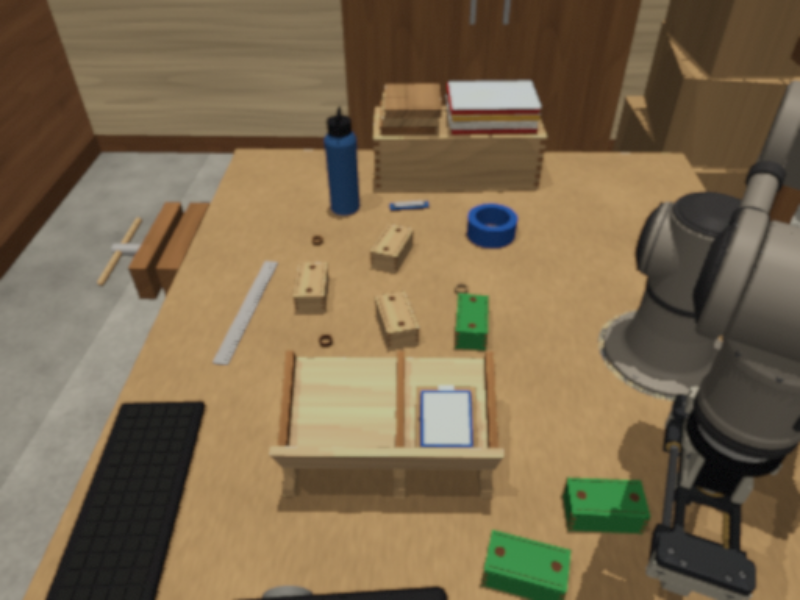

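The top view (800×600 pixels) shows three pale boxes at (458,225), (411,315) and (533,303). The green look-alikes are at (413,391), (153,423) and (204,490) and stay untouched. The rack's free bay is the upper one, around (262,275), with its backboard on the left (+y). The side view agrees. Next I'll rectify the picture to metric planes.

```bash
cat > h.py <<'E'
from cell import *
import cv2,numpy as np
from scipy.spatial.transform import Rotation as Ro
def cam(n):
    c=read_camera(n); r=np.array(c["rotation"],float)
    c["R"]=r if r.shape==(3,3) else Ro.from_euler("xyz",r).as_matrix()
    c["K"]=np.array([[c["fx"],0,c["cx"]],[0,c["fy"],c["cy"]],[0,0,1.]]);return c
def ray(c,at):
    d=c["R"]@np.linalg.inv(c["K"])@[at[1],at[0],1]; return np.array(c["eye"]),d/np.linalg.norm(d)
def atz(c,at,z):
    e,d=ray(c,at); return e+d*(z-e[2])/d[2]
def proj(c,P):
    q=(np.atleast_2d(P)-c["eye"])@c["R"]@c["K"].T; return q[:,:2]/q[:,2:]
def tri(a,pa,b,pb):
    ea,da=ray(a,pa);eb,db=ray(b,pb)
    t=np.linalg.lstsq(np.c_[da,-db],eb-ea,rcond=None)[0]
    p,q=ea+da*t[0],eb+db*t[1]; return (p+q)/2,np.linalg.norm(p-q)
def ortho(c,z,x0,x1,y0,y1,s):  # s px/m; rows: x decreasing, cols: y decreasing
    W=np.array([[x1,y1,z],[x1,y0,z],[x0,y0,z],[x0,y1,z]]);w,h=int((y1-y0)*s),int((x1-x0)*s)
    H=cv2.getPerspectiveTransform(proj(c,W).astype(np.float32),np.float32([[0,0],[w,0],[w,h],[0,h]]))
    return cv2.warpPerspective(c["img"],H,(w,h),flags=cv2.INTER_CUBIC)
E
python3 - <<'E'
from h import *
t,s=cam("top"),cam("side")
T=[d["at"] for d in place_of("top","box_a")];S=[d["at"] for d in place_of("side","box_a")]
for a in T:
    p=atz(t,a,0); print("top",np.round(a),np.round(p,3),"best side match",sorted([(round(float(np.linalg.norm(atz(s,b,0)-p)),3),np.round(b).tolist(),np.round(atz(s,b,0),3).tolist()) for b in S])[:1])
for l in("deck","rack"):
    a=place_of("top",l)[0]["at"];b=place_of("side",l)[0]["at"];print(l,tri(t,a,s,b))
im=ortho(t,.046,.35,.70,-.22,.08,2000)
for i in range(0,700,100): cv2.putText(im,f"{.70-i/2000:.2f}",(0,i+5),0,.4,(0,0,0),1); cv2.line(im,(30,i),(38,i),(0,0,0),1)
for j in range(0,600,100): cv2.putText(im,f"{.08-j/2000:.2f}",(j,10),0,.4,(0,0,0),1)
cv2.imwrite("pics/ortho.png",im[:600]);print(im.shape)
E
```

```text
top [311. 134.] [0.179 0.325 0.   ] best side match [(0.005, [328.0, 386.0], [0.175, 0.329, 0.0])]
top [271. 102.] [0.294 0.422 0.   ] best side match [(0.003, [367.0, 336.0], [0.296, 0.421, 0.0])]
top [255. 263.] [ 0.331 -0.045  0.   ] best side match [(0.018, [209.0, 301.0], [0.346, -0.056, 0.0])]
top [195. 339.] [ 0.504 -0.274  0.   ] best side match [(0.009, [163.0, 249.0], [0.509, -0.281, 0.0])]
top [146. 291.] [ 0.654 -0.137  0.   ] best side match [(0.01, [191.0, 198.0], [0.66, -0.129, 0.0])]
top [202. 261.] [ 0.488 -0.043  0.   ] best side match [(0.015, [209.0, 256.0], [0.478, -0.055, 0.0])]
top [182. 150.] [0.553 0.286 0.   ] best side match [(0.29, [367.0, 336.0], [0.296, 0.421, 0.0])]
deck (array([0.50342571, 0.20991646, 0.42479861]), np.float64(0.04758327897019216))
rack (array([0.54791506, 0.2901981 , 0.00964806]), np.float64(0.000606252885706247))
(700, 600, 3)
```

View pics/ortho.png

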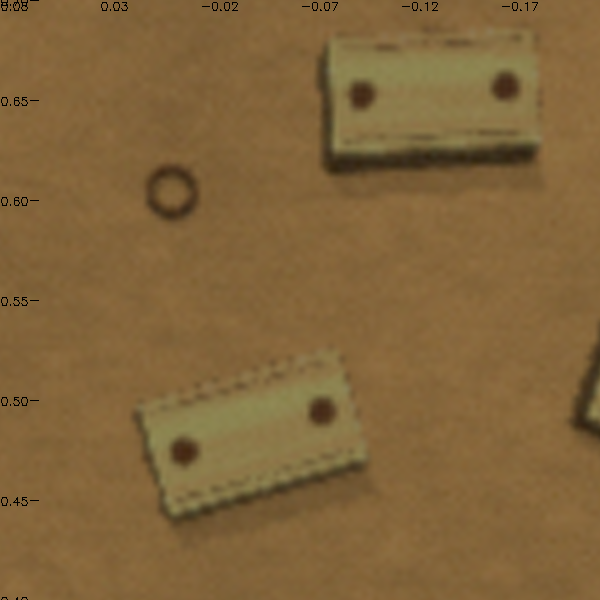

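Two maple boxes show clearly in the rectified picture. The far one is at about (0.6545, −0.137) and the near one at (0.484, −0.0465), skewed by about 16.5°. Next I'll do the right-hand box, and check the rack by overlaying its model.

```bash
cat >> h.py <<'E'
def rackpts(c,o,yaw,P):
    Rd=Ro.from_euler("z",yaw).as_matrix()@Ro.from_euler("y",-24,degrees=True).as_matrix()
    return proj(c,np.array(o)+(np.array(P)/1000)@Rd.T)
E
python3 - <<'E'
from h import *
t,s=cam("top"),cam("side")
def over(c,x0,y0,w,h,k,o,yaw):
    im=cv2.resize(c["img"][y0:y0+h,x0:x0+w],None,fx=k,fy=k,interpolation=cv2.INTER_CUBIC)
    L=[([0,-76,0],[0,77,0],[153,77,0],[153,-76,0]),([0,-219,75],[0,89,75]),([0,77,30],[153,77,30]),([0,-76,30],[153,-76,30]),([0,89,30],[153,89,30])]
    for l,col in zip(L,[(255,0,0),(0,0,255),(0,255,255),(0,255,255),(255,0,255)]):
        q=((rackpts(c,o,yaw,l)-[x0,y0]+.5)*k).astype(int); cv2.polylines(im,[q],len(l)>2,col,1)
    return im
o=(.548,.290,.062);yaw=-np.pi/2
a=over(t,115,130,100,135,4,o,yaw); b=over(s,165,215,165,110,4*.6,o,yaw)
c=ortho(t,.046,.44,.58,-.35,-.2,2600)
C=np.zeros((600,800,3),np.uint8);C[:540,:400]=a;C[:264,402:798]=b;C[266:600,405:795]=c[:334]
cv2.imwrite("pics/m2.png",C)
E
```

```text
Traceback (most recent call last):
ValueError: could not broadcast input array from shape (334,389,3) into shape (334,390,3)
```

```bash
python3 - <<'E'
from h import *
t,s=cam("top"),cam("side")
def over(c,x0,y0,w,h,k,o,yaw):
    im=cv2.resize(c["img"][y0:y0+h,x0:x0+w],None,fx=k,fy=k,interpolation=cv2.INTER_CUBIC)
    L=[([0,-76,0],[0,77,0],[153,77,0],[153,-76,0]),([0,-219,75],[0,89,75]),([0,77,30],[153,77,30]),([0,-76,30],[153,-76,30]),([0,89,30],[153,89,30])]
    for l,col in zip(L,[(255,0,0),(0,0,255),(0,255,255),(0,255,255),(255,0,255)]):
        q=((rackpts(c,o,yaw,l)-[x0,y0]+.5)*k).astype(int); cv2.polylines(im,[q],len(l)>2,col,1)
    return im
o=(.548,.290,.062);yaw=-np.pi/2
a=over(t,115,130,100,135,4,o,yaw); b=over(s,165,215,165,110,4*.6,o,yaw)
c=ortho(t,.046,.44,.58,-.35,-.2,2600)
C=np.zeros((600,800,3),np.uint8);C[:540,:400]=a;C[:264,402:798]=b;C[266:600,405:794]=c[:334,:389]
cv2.imwrite("pics/m2.png",C)
E
```

```text
(no output)
```

View pics/m2.png

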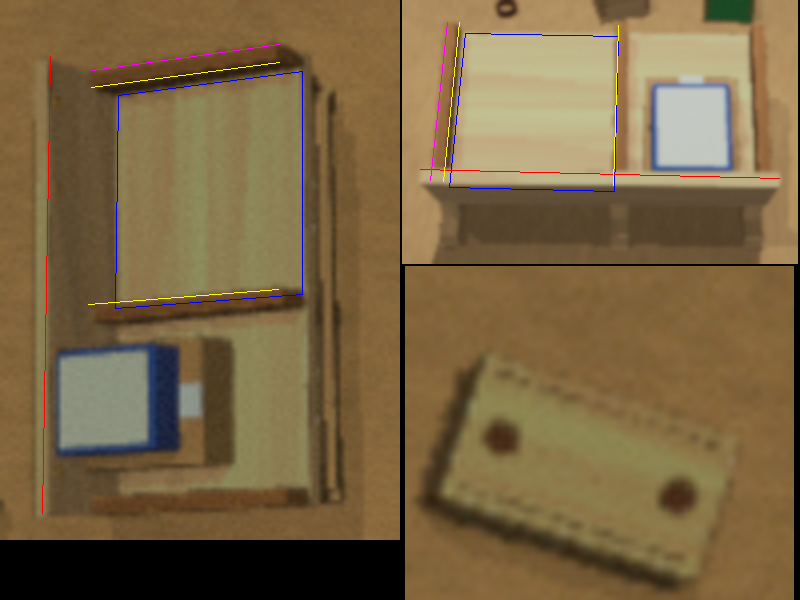

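In the overlay the rack model fits within about 3 mm. Its deck origin is near (0.5465, 0.290, 0.062), with up-slope along −y. The right-hand box is at (0.503, −0.271), skewed the other way. Candidates are the three pale boxes against three green ones, and I've chosen the pale ones. I'll go to the near box first.

```bash
cat >> h.py <<'E'
def plan(x,y,z,yaw):
    s=observe();p=s["tool_pos"];w=s["tool_rot"][2]
    r=(w-yaw+np.pi)%(2*np.pi)-np.pi
    d=(np.array([x,y,z])-p)*1000;c,q=np.cos(yaw),np.sin(yaw)
    print("t",round(s["time"],2),"pos",np.round(p,4),"yaw",round(w,3),"F",np.round(s["contact_force"],2),"op",round(s["opening"],4))
    print("turn",round(r,3),"then xyz",np.round([c*d[0]+q*d[1],q*d[0]-c*d[1],-d[2]],1))
E
python3 - <<'E'
from h import *
print(grip_point_offset)
plan(.484,-.0465,.12,1.859)
E
```

```text
0.0188
t 2.3 pos [0.1799 0.4932 0.2267] yaw 2.792 F [0.66 0.7  0.99] op 0.0917
turn 0.933 then xyz [-603.9  138.1  106.7]
```

```bash
python3 -m inch '[[[0,0,0,0.155],[0,0,0,0.156],[0,0,0,0.156],[0,0,0,0.155],[0,0,0,0.156],[0,0,0,0.155]]]' -1 40
python3 -m inch '[[[-40,9,0,0],[-50,11,0,0],[-50,12,0,0],[-50,12,0,0],[-50,12,0,0],[-50,12,0,0],[-50,12,0,0],[-50,12,0,0],[-50,12,0,0],[-50,12,0,0]]]'
python3 -m inch '[[[-50,11,20,0],[-40,9,40,0],[-24,2,45,0],[0,0,0,0],[0,0,0,0]]]'
python3 -c "
from h import *
plan(.484,-.0465,.008,1.859)
cv2.imwrite('pics/n1.png',ortho(cam('top'),.046,.40,.58,-.14,.06,3000))"
```

```text
time: 3.05
tool_pos: [0.1799, 0.4932, 0.2267]
tool_rot: [3.142, -0.0, 1.854]
contact_force: [-0.9, -0.3, -0.5]
opening: 0.0919
time: 4.3
tool_pos: [0.4311, 0.0547, 0.227]
tool_rot: [3.141, 0.0, 1.859]
contact_force: [0.9, 1.1, 0.5]
opening: 0.0921
time: 4.92
tool_pos: [0.4841, -0.0463, 0.1227]
tool_rot: [3.141, 0.0, 1.859]
contact_force: [0.6, 0.2, 0.2]
opening: 0.0914
t 4.92 pos [ 0.4841 -0.0463  0.1227] yaw 1.859 F [0.61 0.24 0.23] op 0.0914
turn -0.0 then xyz [ -0.2  -0.2 114.7]
```

```bash
python3 -m inch '[[[0,0,40,0],[0,0,40,0],[0,0,25,0],[0,0,10,0],[0,0,0,0]]]'
python3 -m inch '[[[0,0,0,0],[0,0,0,0],[0,0,0,0],[0,0,0,0],[0,0,0,0],[0,0,0,0]]]' 1 40
python3 -m inch '[[[0,0,-8,0],[0,0,-12,0],[0,0,-10,0],[0,0,0,0],[0,0,0,0],[0,0,0,0]]]'
python3 -m inch '[[[0,0,0,0]]]'
```

```text
time: 5.6
tool_pos: [0.4844, -0.0463, 0.0076]
tool_rot: [3.14, 0.001, 1.86]
contact_force: [0.1, 0.4, 0.7]
opening: 0.0919
time: 6.35
tool_pos: [0.4839, -0.0467, 0.0069]
tool_rot: [3.141, 0.0, 1.859]
contact_force: [-0.8, -0.2, 5.2]
opening: 0.0582
time: 7.1
tool_pos: [0.4835, -0.0466, 0.0364]
tool_rot: [-3.141, -0.001, 1.859]
contact_force: [-0.3, 0.2, -6.9]
opening: 0.058
time: 7.22
tool_pos: [0.4836, -0.0466, 0.0364]
tool_rot: [-3.141, -0.0, 1.859]
contact_force: [-0.6, -0.0, -6.8]
opening: 0.0578
```

Lifting it cost about 6.9 N, so about 0.71 kg: this near box is the steel one. It goes to the bay first.

```bash
python3 -c "
from h import *
plan(.5595,.242,.215,1.571)"
```

```text
t 7.22 pos [ 0.4836 -0.0466  0.0364] yaw 1.859 F [-0.59 -0.04 -6.84] op 0.0578
turn 0.288 then xyz [ 288.6   76.  -178.6]
```

```bash
python3 -m inch '[[[0,0,-25,0],[0,0,-45,0],[0,0,-45,0.096],[0,0,-40,0.096],[0,0,-23.6,0.096],[0,0,0,0]]]'
python3 -m inch '[[[30,8,0,0],[45,12,0,0],[45,12,0,0],[45,12,0,0],[45,12,0,0],[40,10,0,0],[28,7,0,0],[10.6,3,0,0],[0,0,0,0],[0,0,0,0]]]'
python3 - <<'E'
from h import *
plan(.5595,.242,.118,1.571)
c=cam("side");im=c["img"][130:330,140:340];cv2.imwrite("pics/p1.png",cv2.resize(im,(600,600),interpolation=cv2.INTER_CUBIC))
E
```

```text
time: 7.98
tool_pos: [0.4845, -0.0468, 0.2166]
tool_rot: [3.138, 0.001, 1.572]
contact_force: [0.1, -0.5, -8.0]
opening: 0.0579
time: 9.22
tool_pos: [0.5595, 0.2407, 0.2146]
tool_rot: [-3.14, 0.001, 1.57]
contact_force: [-0.3, -0.4, -7.2]
opening: 0.058
t 9.22 pos [0.5595 0.2407 0.2146] yaw 1.57 F [-0.27 -0.44 -7.18] op 0.058
turn -0.001 then xyz [ 1.3  0.  96.6]
```

View pics/p1.png

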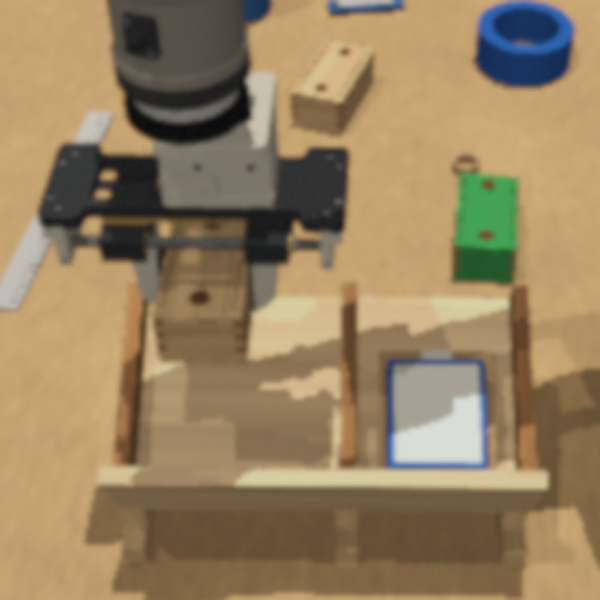

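The box hangs level in the gripper above the free bay, and the jaws line up with the bay. I'll ease the grip and lower the box until it pivots onto the slope.

```bash
python3 -m inch '[[[1,0,25,0],[0,0,35,0],[0,0,26,0],[0,0,8,0],[0,0,0,0],[0,0,0,0]]]' 1 20
python3 -m inch '[[[0,0,3,0],[0,0,3,0],[0,0,0,0]]]'
python3 -m inch '[[[0,0,2,0],[0,0,2,0],[0,0,0,0]]]'
python3 -m inch '[[[0,0,2,0],[0,0,2,0],[0,0,0,0]]]'
```

```text
time: 10.02
tool_pos: [0.5607, 0.243, 0.1229]
tool_rot: [3.139, -0.001, 1.571]
contact_force: [-0.7, 0.4, -7.0]
opening: 0.058
time: 10.4
tool_pos: [0.5596, 0.2429, 0.1151]
tool_rot: [-3.141, 0.0, 1.571]
contact_force: [-0.1, 0.1, -6.9]
opening: 0.0577
time: 10.78
tool_pos: [0.5599, 0.2433, 0.1118]
tool_rot: [3.141, -0.001, 1.571]
contact_force: [-2.0, 2.2, -2.4]
opening: 0.0578
time: 11.15
tool_pos: [0.5599, 0.2444, 0.1081]
tool_rot: [3.14, -0.003, 1.571]
contact_force: [-4.0, 7.4, 0.6]
opening: 0.0577
```

```bash
python3 -m inch '[[[1.5,0,2,0],[1,0,2,0],[0,0,0,0]]]'
python3 -m inch '[[[1,0,2,0],[1,0,2,0],[0,0,0,0]]]'
python3 -m inch '[[[1,0,2,0],[0,0,2,0],[0,0,0,0]]]'
python3 - <<'E'
from h import *
plan(.5595,.25,.09,1.571)
c=cam("side");im=c["img"][180:310,150:300];cv2.imwrite("pics/p2.png",cv2.resize(im,None,fx=4,fy=4,interpolation=cv2.INTER_CUBIC))
E
```

```text
time: 11.52
tool_pos: [0.5598, 0.246, 0.1033]
tool_rot: [3.141, -0.001, 1.571]
contact_force: [-1.9, 5.3, -1.4]
opening: 0.0578
time: 11.9
tool_pos: [0.5598, 0.2473, 0.0989]
tool_rot: [-3.141, 0.0, 1.571]
contact_force: [-1.4, 2.0, -2.7]
opening: 0.0579
time: 12.28
tool_pos: [0.5598, 0.2483, 0.095]
tool_rot: [-3.141, 0.0, 1.571]
contact_force: [-0.5, 0.7, -2.6]
opening: 0.0579
t 12.28 pos [0.5598 0.2483 0.095 ] yaw 1.571 F [-0.49  0.75 -2.62] op 0.0579
turn -0.0 then xyz [ 1.7 -0.3  5. ]
```

```bash
python3 -m inch '[[[0,0,2,0],[0,0,0,0]]]'
python3 -m inch '[[[0,0,2,0],[0,0,0,0]]]'
python3 -m inch '[[[0,0,1.5,0],[0,0,0,0]]]'
python3 - <<'E'
from h import *
plan(.5595,.25,.09,1.571)
c=cam("side");im=c["img"][180:310,150:300];cv2.imwrite("pics/p3.png",cv2.resize(im,None,fx=4,fy=4,interpolation=cv2.INTER_CUBIC))
E
```

```text
time: 12.58
tool_pos: [0.5598, 0.2486, 0.0932]
tool_rot: [3.141, -0.0, 1.571]
contact_force: [-0.2, 2.5, -2.5]
opening: 0.0576
time: 12.82
tool_pos: [0.5597, 0.2488, 0.0912]
tool_rot: [3.142, -0.001, 1.571]
contact_force: [-1.5, 4.2, -2.8]
opening: 0.0578
time: 13.08
tool_pos: [0.5598, 0.2488, 0.0898]
tool_rot: [3.141, -0.001, 1.571]
contact_force: [-1.2, 5.1, -1.6]
opening: 0.0578
t 13.07 pos [0.5598 0.2488 0.0898] yaw 1.571 F [-1.24  5.12 -1.62] op 0.0578
turn -0.0 then xyz [ 1.2 -0.3 -0.2]
```

View pics/p3.png

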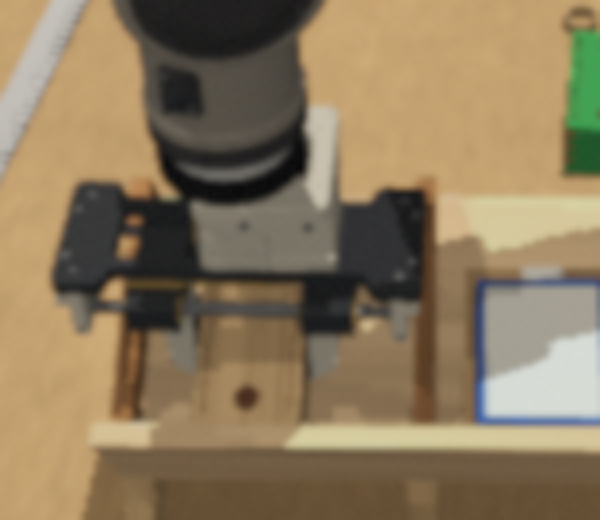

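```bash
python3 -m inch '[[[0,0,1.5,0],[0,0,0,0]]]'
python3 -m inch '[[[2,0,0.9,0],[0,0,0,0]]]'
python3 -m inch '[[[2,0,0.9,0],[0,0,0,0]]]'
python3 -m inch '[[[2,0,0.9,0],[0,0,0,0]]]'
```

```text
time: 13.38
tool_pos: [0.5598, 0.2488, 0.0896]
tool_rot: [3.141, -0.001, 1.571]
contact_force: [-4.6, 4.6, 6.7]
opening: 0.0578
time: 13.62
tool_pos: [0.5605, 0.2501, 0.089]
tool_rot: [3.139, 0.0, 1.571]
contact_force: [-3.7, 0.6, 7.4]
opening: 0.0576
time: 13.88
tool_pos: [0.561, 0.2519, 0.0882]
tool_rot: [3.138, 0.0, 1.571]
contact_force: [-1.2, -0.6, 6.8]
opening: 0.0582
time: 14.12
tool_pos: [0.5611, 0.2521, 0.088]
tool_rot: [3.138, 0.003, 1.571]
contact_force: [-4.0, -8.5, 13.5]
opening: 0.0577
```

The box is flush on the deck, shown by the stiff reaction, and home against the backboard (Fy about −8 N at y=0.252, against 0.253 predicted). I'll release it and back straight up.

```bash
python3 -m inch '[[[-1,0,-1,0],[0,0,0,0]]]'
python3 -m inch '[[[0,0,0,0],[0,0,0,0],[0,0,0,0],[0,0,0,0]]]' -0.5
python3 -m inch '[[[0,0,-15,0],[0,0,-30,0],[0,0,-40,0],[0,0,-35,0],[0,0,-10,0]]]'
python3 - <<'E'
from h import *
plan(.6545,-.137,.215,1.626)
E
```

```text
time: 14.38
tool_pos: [0.5612, 0.2521, 0.0881]
tool_rot: [3.138, 0.001, 1.571]
contact_force: [-0.8, -4.9, 8.3]
opening: 0.0576
time: 14.88
tool_pos: [0.5597, 0.2535, 0.0864]
tool_rot: [-3.141, -0.0, 1.571]
contact_force: [0.4, 0.2, -1.0]
opening: 0.069
time: 15.5
tool_pos: [0.5608, 0.2538, 0.2202]
tool_rot: [3.136, -0.002, 1.571]
contact_force: [0.3, -0.5, -0.0]
opening: 0.0689
t 15.5 pos [0.5608 0.2538 0.2202] yaw 1.571 F [ 0.31 -0.52 -0.01] op 0.0689
turn -0.055 then xyz [-395.4   72.     5.2]
```

```bash
python3 -m inch '[[[0,0,0,-0.055],[-30,6,0,0],[-45,8,0,0],[-50,9,0,0],[-50,9,0,0],[-50,9,0,0],[-50,9,0,0],[-50,9,0,0],[-40,8,0,0],[-30.4,5,0,0]]]' -1
python3 -m inch '[[[0,0,50,0],[0,0,50,0],[0,0,50,0],[0,0,30,0],[0,0,20,0],[0,0,5,0],[0,0,0,0]]]'
python3 - <<'E'
from h import *
plan(.6545,-.137,.008,1.626)
t,s=cam("top"),cam("side")
a=cv2.resize(t["img"][130:265,115:215],None,fx=4,fy=4,interpolation=cv2.INTER_CUBIC)
b=cv2.resize(s["img"][200:330,150:250],None,fx=4,fy=4,interpolation=cv2.INTER_CUBIC)
# model of the placed box outline at (x 0..104, y 13+-29, z 46)
for im,c,off in((a,t,(115,130)),(b,s,(150,200))):
    q=((rackpts(c,(.5465,.290,.062),-np.pi/2,[[0,-16,46],[104,-16,46],[104,42,46],[0,42,46]])-off+.5)*4).astype(int);cv2.polylines(im,[q],True,(255,0,0),1)
C=np.zeros((540,800,3),np.uint8);C[:,:400]=a;C[:520,400:]=b;cv2.imwrite("pics/p4.png",C)
E
```

```text
time: 16.75
tool_pos: [0.6532, -0.1393, 0.2155]
tool_rot: [-3.14, -0.001, 1.625]
contact_force: [0.3, -0.2, 0.4]
opening: 0.0917
time: 17.62
tool_pos: [0.6539, -0.1376, 0.0123]
tool_rot: [3.141, 0.0, 1.626]
contact_force: [0.1, -0.0, 0.2]
opening: 0.0918
t 17.62 pos [ 0.6539 -0.1376  0.0123] yaw 1.626 F [ 0.13 -0.02  0.19] op 0.0918
turn -0.0 then xyz [0.5 0.6 4.3]
```

View pics/p4.png

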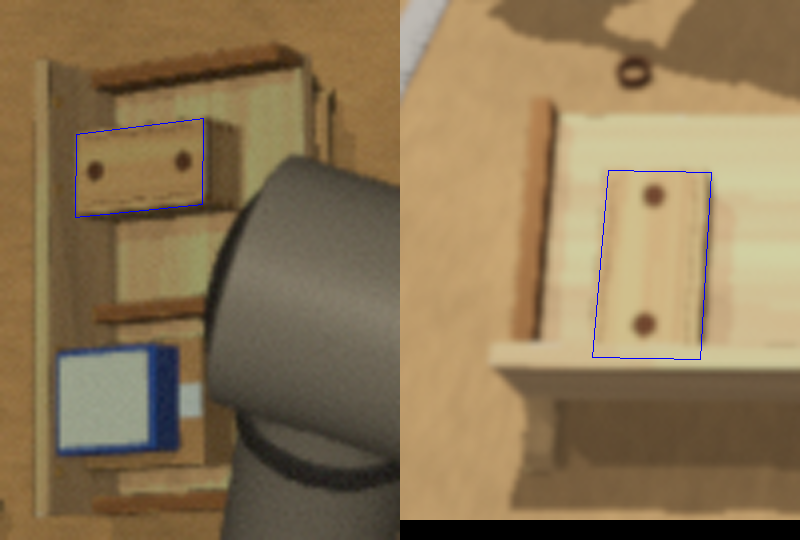

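The steel box matches the predicted outline in both views: flush, square and home. Next I'll weigh the far box.

```bash
python3 -m inch '[[[0.5,0.5,4,0],[0,0,0,0],[0,0,0,0],[0,0,0,0],[0,0,0,0],[0,0,0,0],[0,0,0,0]]]' 1 25
python3 -m inch '[[[0,0,-8,0],[0,0,-10,0],[0,0,-6,0],[0,0,0,0],[0,0,0,0],[0,0,0,0]]]'
python3 -m inch '[[[0,0,0,0]]]'
```

```text
time: 18.6
tool_pos: [0.654, -0.1369, 0.0077]
tool_rot: [3.141, -0.0, 1.626]
contact_force: [0.9, -0.1, 0.9]
opening: 0.0579
time: 19.35
tool_pos: [0.6536, -0.1368, 0.0312]
tool_rot: [-3.141, -0.0, 1.626]
contact_force: [-0.2, 0.6, -3.6]
opening: 0.0582
time: 19.48
tool_pos: [0.6537, -0.1369, 0.0313]
tool_rot: [-3.141, -0.0, 1.626]
contact_force: [0.1, -0.0, -3.9]
opening: 0.058
```

It weighs about 3.8 N (0.38 kg), so this is the brass box, and the right-hand one must be the empty one. I'll take the brass box to the stack.

```bash
python3 -c "
from h import *
plan(.5597,.261,.225,1.571)"
```

```text
t 19.48 pos [ 0.6537 -0.1369  0.0313] yaw 1.626 F [ 0.14 -0.   -3.89] op 0.058
turn 0.055 then xyz [ 397.9  -94.  -193.7]
```

```bash
python3 -m inch '[[[0,0,-25,0],[0,0,-45,0],[0,0,-45,0.055],[0,0,-45,0],[0,0,-33.7,0],[0,0,0,0]]]'
python3 -m inch '[[[30,-7,0,0],[45,-11,0,0],[50,-12,0,0],[50,-12,0,0],[50,-12,0,0],[50,-12,0,0],[50,-12,0,0],[40,-9,0,0],[23,-5,0,0],[9.9,-2,0,0]]]'
python3 -m inch '[[[0,0,10,0],[0,0,20,0],[0,0,20,0],[0,0,10,0],[0,0,5,0],[0,0,0,0],[0,0,0,0]]]' 1 18
python3 -c "
from h import *
plan(.5597,.262,.156,1.571)"
```

```text
time: 20.23
tool_pos: [0.6552, -0.1373, 0.2284]
tool_rot: [3.135, 0.002, 1.571]
contact_force: [-0.3, 0.3, -5.3]
opening: 0.0579
time: 21.48
tool_pos: [0.5586, 0.262, 0.223]
tool_rot: [-3.138, 0.001, 1.573]
contact_force: [1.3, -0.2, -3.7]
opening: 0.0579
time: 22.35
tool_pos: [0.5603, 0.261, 0.1611]
tool_rot: [3.14, -0.0, 1.571]
contact_force: [-0.3, -0.2, -3.2]
opening: 0.0579
t 22.35 pos [0.5603 0.261  0.1611] yaw 1.571 F [-0.32 -0.17 -3.19] op 0.0579
turn -0.0 then xyz [ 1.  -0.6  5.1]
```

```bash
python3 -m inch '[[[0.5,-0.5,3,0],[0.5,0,2,0],[0,0,0,0]]]'
python3 -m inch '[[[0,0,2,0],[0,0,2,0],[0,0,0,0]]]'
python3 -m inch '[[[0.7,0,2,0],[0.7,0,2,0],[0,0,0,0]]]'
python3 -m inch '[[[0.7,0,2,0],[0.7,0,2,0],[0,0,0,0]]]'
```

```text
time: 22.72
tool_pos: [0.5592, 0.2621, 0.1551]
tool_rot: [-3.141, 0.0, 1.571]
contact_force: [-1.1, -0.2, -3.4]
opening: 0.0578
time: 23.1
tool_pos: [0.5596, 0.2628, 0.1521]
tool_rot: [3.14, -0.001, 1.571]
contact_force: [-2.4, 3.3, 4.0]
opening: 0.058
time: 23.48
tool_pos: [0.5596, 0.2641, 0.1477]
tool_rot: [3.14, -0.001, 1.571]
contact_force: [-1.7, 5.6, 1.7]
opening: 0.0582
time: 23.85
tool_pos: [0.5596, 0.2652, 0.1433]
tool_rot: [3.141, -0.001, 1.571]
contact_force: [-0.3, 4.0, 2.9]
opening: 0.0577
```

```bash
python3 -m inch '[[[0.7,0,2,0],[0.7,0,2,0],[0,0,0,0]]]'
python3 -m inch '[[[0.5,0,2,0],[0.5,0,2,0],[0,0,0,0]]]'
python3 -m inch '[[[0,0,1.5,0],[0,0,0,0]]]'
python3 -m inch '[[[0,0,1.5,0],[0,0,0,0]]]'
```

```text
time: 24.22
tool_pos: [0.5595, 0.2661, 0.139]
tool_rot: [3.141, 0.0, 1.571]
contact_force: [0.0, 4.8, 1.1]
opening: 0.0578
time: 24.6
tool_pos: [0.5595, 0.2669, 0.135]
tool_rot: [-3.142, 0.0, 1.571]
contact_force: [1.4, 1.1, 1.0]
opening: 0.0577
time: 24.85
tool_pos: [0.5595, 0.2671, 0.1337]
tool_rot: [3.141, -0.0, 1.571]
contact_force: [0.6, 1.9, 0.9]
opening: 0.0579
time: 25.1
tool_pos: [0.5595, 0.2673, 0.1323]
tool_rot: [3.141, -0.0, 1.571]
contact_force: [1.1, 2.9, 1.8]
opening: 0.0577
```

```bash
python3 -m inch '[[[0,0,1.5,0],[0,0,0,0]]]'
python3 -m inch '[[[2,0,0.9,0],[0,0,0,0]]]'
python3 -m inch '[[[2,0,0.9,0],[0,0,0,0]]]'
python3 -m inch '[[[1.5,0,0.7,0],[0,0,0,0]]]'
```

```text
time: 25.35
tool_pos: [0.5594, 0.2674, 0.1308]
tool_rot: [3.141, -0.0, 1.571]
contact_force: [0.3, 3.6, 2.0]
opening: 0.0576
time: 25.6
tool_pos: [0.5595, 0.2687, 0.1302]
tool_rot: [3.141, 0.001, 1.571]
contact_force: [-0.4, 0.2, 5.1]
opening: 0.0578
time: 25.85
tool_pos: [0.5596, 0.2705, 0.1294]
tool_rot: [3.141, 0.001, 1.571]
contact_force: [-0.3, -1.8, 6.4]
opening: 0.058
time: 26.1
tool_pos: [0.5597, 0.2706, 0.1293]
tool_rot: [3.141, 0.003, 1.571]
contact_force: [-1.1, -7.1, 10.8]
opening: 0.0579
```

The box is home and flush on this one too: y=0.2706 against 0.271 expected, with stiff reactions in y and z. I'll release it.

```bash
python3 -m inch '[[[-1,0,-1,0],[0,0,0,0]]]'
python3 -m inch '[[[0,0,0,0],[0,0,0,0],[0,0,0,0],[0,0,0,0]]]' -0.5
python3 -m inch '[[[0,0,-10,0],[0,0,-25,0],[0,0,-35,0],[0,0,-30,0],[0,0,0,0]]]'
python3 -m inch '[[[-40,0,0,0],[-50,0,0,0],[-50,0,0,0],[-50,0,0,0],[-40,0,0,0],[0,0,0,0]]]'
python3 - <<'E'
from h import *
plan(.503,-.271,.215,1.248)
t,s=cam("top"),cam("side")
a=cv2.resize(t["img"][130:265,115:215],None,fx=4,fy=4,interpolation=cv2.INTER_CUBIC)
b=cv2.resize(s["img"][200:330,150:250],None,fx=4,fy=4,interpolation=cv2.INTER_CUBIC)
for im,c,off in((a,t,(115,130)),(b,s,(150,200))):
  for z,col in((46,(0,0,255)),(92,(255,0,0))):
    q=((rackpts(c,(.5465,.290,.062),-np.pi/2,[[0,-16,z],[104,-16,z],[104,42,z],[0,42,z]])-off+.5)*4).astype(int);cv2.polylines(im,[q],True,col,1)
C=np.zeros((540,800,3),np.uint8);C[:,:400]=a;C[:520,400:]=b;cv2.imwrite("pics/p5.png",C)
E
```

```text
time: 26.35
tool_pos: [0.5596, 0.2705, 0.1294]
tool_rot: [3.141, 0.002, 1.571]
contact_force: [1.4, -6.3, 5.2]
opening: 0.058
time: 26.85
tool_pos: [0.5592, 0.2719, 0.1291]
tool_rot: [-3.141, -0.0, 1.571]
contact_force: [-0.0, 0.1, -0.5]
opening: 0.0685
time: 27.48
tool_pos: [0.5606, 0.2722, 0.2328]
tool_rot: [3.136, -0.002, 1.571]
contact_force: [-0.8, 1.2, -0.0]
opening: 0.0689
time: 28.22
tool_pos: [0.559, 0.0391, 0.2284]
tool_rot: [-3.14, 0.0, 1.567]
contact_force: [0.3, 0.1, 0.1]
opening: 0.0689
t 28.23 pos [0.559  0.0391 0.2284] yaw 1.567 F [0.28 0.07 0.08] op 0.0689
turn 0.319 then xyz [-311.9   45.3   13.4]
```

View pics/p5.png

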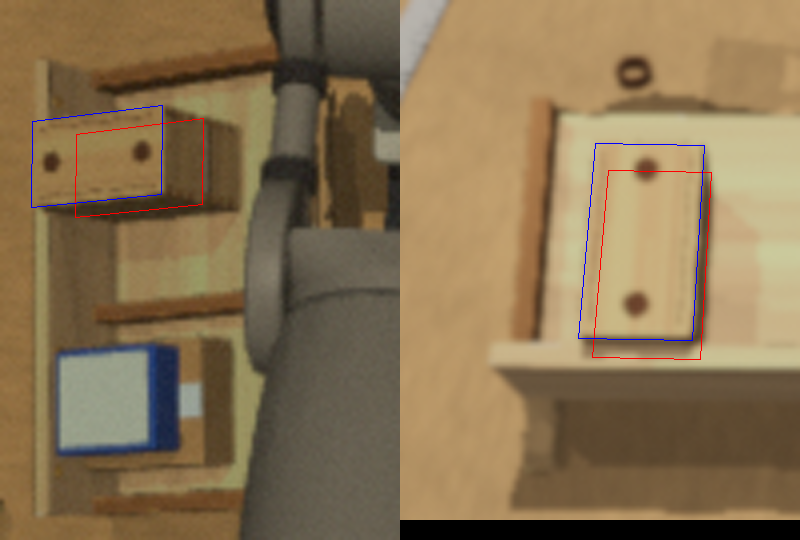

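Both boxes lie on their predicted outlines, home and square. The arm hangs clear, with forces near zero. The two weights, 6.9 N and 3.8 N, settle which box is which, so the empty one doesn't need touching.

```bash
python3 -c "
from h import *
c=cam('top')
print([np.round(d['at']).tolist() for d in boxes_of('top','box_a')])
print(hand_in())"
```

```text
[[194.0, 340.0], [251.0, 264.0], [271.0, 99.0], [170.0, 143.0], [172.0, 173.0], [294.0, 130.0]]
the job is handed in; nothing more can be done
None
```

The two full boxes are stacked in the free bay of the rack, steel at the bottom and brass squarely on top, and the job is handed in at about 28 s.

- **Which is which:** I lifted two of the three boxes. The near one weighed about 0.71 kg, so it is the steel one, and the far one about 0.38 kg, so it is brass. I never lifted the right-hand box; I took it as the empty one by elimination.
- **Placing:** I lowered each box with a light grip until it pivoted flat onto the slope, then slid it down until the backboard resisted (7 to 8.5 N). I then released it with no drop.
- **Last checks:**
  - In both camera views each box matched its predicted outline within a few millimetres, flush and square.
  - The two home positions came within 1 mm of the expected ones.
  - The last detection still shows the empty box where it was, at the same pixel as at the start.
  - The arm ended clear, with near-zero force.
- **Disagreements:** The first two-camera fix on the deck was wrong, because the two views missed each other by 48 mm. I used the rack's position instead and confirmed it by overlay. In the last detection one green look-alike read about 17 rows off its earlier position (294 against 311). The arm never went near it and was partly blocking the view, so I take it as detector error, but I did not check it.

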